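# Push the used-up red pan out of a make-up palette

## Robot

A 7-joint arm with a two-finger parallel gripper is mounted at the origin on the work surface. World frame = base frame: x ahead of the robot, y to its left, z up, the work surface at z = 0. Lengths are in mm, angles in rad, forces in N, time in s.
With the tool pointing down it reaches from about 425 to 1025 mm from the base axis. Payload 9.4 kg.
Tool frame: the origin (TCP) lies midway between the tips of the shut fingers; the grasp point (between the pads) lies 19 mm behind it; z points along the fingers, y is the direction in which the jaws open and shut (so a half turn about z gives the same grasp; the last joint's range is limited). The gripper opens to 93 mm and grips with 3 to 60 N. Pads are 15 mm wide; open, the fingers measure 128 mm over their backs; the gripper's body (75 mm by 188 mm) begins 65 mm behind the grasp point.
Start: joints at [1.043, 0.599, -0.003, 1.599, 0.002, 0.943, -0.08], TCP at [315.863, -652.576, 218.618] pointing down, gripper open.
Joint ranges: [-2.57, 2.57], [-0.35, 1.97], [-1.29, 1.29], [0.11, 2.56], [-1.05, 4.19], [0.11, 1.86], [-2.63, 2.63]. Speed limits (rad/s): [2.22, 2.22, 3.01, 3.01, 3.14, 3.14, 3.14].

## Interface

Orientations are given as a unit quaternion [w, x, y, z].
In Python, from cell import manip gives the robot as it stands.
- The arm moves only by the tool carry_out, never from a script. Its argument "steps" is one flat list of numbers, 5 for each row, row after row: the opening, from -1 (shut) to 1 (fully open), then the shift along the tool's x, y, z in mm, then the turn about the tool's z in rad. A call has exactly 5 rows; each row shifts and turns the commanded pose from where the row before left it, along the tool's axes as they then stand; what a row does not reach is not made up. A row lasts 1/8 s, in which the tool goes at most 62.5 mm and 10.7 degrees, less where a joint would pass 70% of its speed; a pose out of reach is approached as far as the arm can. A call with a gripper value outside its range is refused whole. The fingers move at their own pace and stop on an object; "grip_force" is the grip in N (left out, the last holds). Time passes only in rows, so rows that do not move let the fingers close, or fill a call up. It gives the time, the measured TCP pose, the force and the opening at its end, in the units of the state.
- manip.get_obs(): the state, without advancing time (a new reading comes with each control period).
- manip.get_image(name): name is "scene" or "top" or "wrist"; returns a dict with "frame" (384x512x3 uint8, blue, green, red), "intrinsics" (3x3 intrinsics, pixels), "D" ([k1, k2, p1, p2, k3] as OpenCV has them; the pictures are not rectified), "rvec" (rotation vector, rad) and "tvec" (3), from world to camera coordinates, as OpenCV has them. Camera axes: x right, y down, z forward; pixel columns grow to the right and rows downward; lengths in mm; the calibration is good to about 2 mm. A picture is of the moment at which its call begins. There is no depth.
- manip.close_job(): hands the job in, once; it reports no verdict.
The state is a dict: "time_s": time; "qpos": joint angles; "dq": joint speeds; "joint_efforts": joint torques, N m; "position": TCP position; "tcp_rot": TCP orientation; "contact_force": force on the tool from outside, world axes, zero at the start; "ft_torque": the same for the moment, N m; "grip_width": finger opening in mm.
Only numpy, scipy, OpenCV 4.12 (cv2) and the standard library are available. Lean on these libraries where they do the work, as an engineer would, in place of code of your own. Each camera call takes 0.05 s, during which the arm holds its last target. There are 200 camera calls.

## Task

A make-up palette is clamped face down over a black catch tray, so that the round access holes in its back look up. Take the orange-handled push-out stick from its yellow holder and push the red pan out from behind through its hole, so that it drops into the tray below; leave the blue pan seated, and keep your fingers off the pans. Then stand the stick back in its holder, handle up.

Things in the scene. Friction and masses are not known exactly. Their poses are not given: they have to be found in the camera images.
- red_pan: Red disc, 48 mm wide, 10 mm thick, 30 g, level. Origin: centre of its underside. Stuck in a pocket of the palette, its back seen through a 36 mm access hole centred over it, 4 mm below the palette's top face, which is 62 mm above the table. Catches give way at about 6 N, then friction drags: push until the stick's foot is 34 mm above the table; the pan has then dropped into the tray.
- blue_pan: Same pan in blue, in another pocket; stays there. Origin: centre of its underside. Palette: fixed grey slab 208 x 76 mm, 20 mm thick, underside 42 mm above the table, on two end plates over a black tray (floor about 5 mm above the table); three pockets 64 mm apart in a row, open below. The third has a fixed black blanking plug. Order and row direction vary.
- stick: Push-out stick upright in the holder: round, 150 mm long, 90 g. Lower 90 mm: pale wooden shaft 16 mm wide with a flat foot; upper 60 mm: orange handle 30 mm wide. Origin: centre of the foot; z runs up the stick to the handle. At the start the foot is 6 mm above the table, so the handle spans 96 to 156 mm above it.
- holder: Fixed yellow cup for the stick: round, 52 mm outside, bore 42 mm, rim 66 mm above the table, inner floor 6 mm above the table, on a 90 mm foot disc. Origin: on the cup's axis, on the table; z up.
There are look-alikes about, which are no part of the job. Of the things that look like the stick, the largest one is meant.

How it is judged:
By the outcome, as a careful person would: the job done as asked, in the order asked, and still so for the second after the job is handed in, with the robot touching nothing.
It also fails if it takes over 58 s, if anything falls off the work surface, if the arm or the gripper's body presses on something with over 40 N, if the wrist force passes 120 N, or if a joint passes its speed limit or range.

## Working session

There is one attempt and no reset: what is moved stays moved. The work goes in short steps, Python scripts to look and compute and a tool call to move; the robot and the scene stay as the last step left them, time stands still between calls to the robot, and variables do not carry over. Pictures are saved under pics/ and viewed, about 8 in all and at most 12, crops included, and the job is handed in when it is done.

Besides the shell and the picture viewer there is one more tool, called after "Call:" as name(argument=value, ...) on one line, values as JSON. carry_out: Moves the arm, as the interface text tells. Its arguments: {"type":"object","properties":{"steps":{"type":"array"},"grip_force":{"type":"number"}},"required":["steps"]}

```bash
mkdir -p pics; ls; cat > h.py <<'E'
import cv2, numpy as np
from cell import manip
def get(n):
    d=manip.get_image(n); d={k:np.array(v) for k,v in d.items()}; return d
def ray(d,uv):
    p=cv2.undistortPoints(np.array([[uv]],float),d['intrinsics'].astype(float),d['D'].astype(float))[0,0]
    R=cv2.Rodrigues(d['rvec'].astype(float))[0]; t=d['tvec'].astype(float).ravel()
    return -R.T@t, R.T@np.array([p[0],p[1],1])
def plane(d,uv,z):
    c,v=ray(d,uv); return c+v*(z-c[2])/v[2]
def proj(d,P):
    return cv2.projectPoints(np.array(P,float).reshape(-1,1,3),d['rvec'].astype(float),d['tvec'].astype(float),d['intrinsics'].astype(float),d['D'].astype(float))[0][:,0]
E
python3 - <<'E'
from h import *
for n in("scene","top"):
    d=get(n); np.savez(n+'.npz',**d); cv2.imwrite(f'pics/{n}0.png',d['frame'])
    print(n,ray(d,(256,192)))
o=manip.get_obs(); print(o)
E
```

```text
pics
scene (array([817.80591857, 394.36320385, 475.06110996]), array([-0.41242606, -0.67665589, -0.61005859]))
top (array([437.27462621, -12.87563766, 929.91291863]), array([ 0.13691297,  0.0081754 , -0.99055193]))
{'time_s': 0.1, 'qpos': array([ 1.04329764,  0.60003204, -0.00249163,  1.60000168,  0.00179762,
        0.94289068, -0.07978883]), 'dq': array([ 0.00114338, -0.00170747, -0.00112295, -0.00254209, -0.00050615,
        0.00034813,  0.00123351]), 'joint_efforts': array([ 5.35909770e-03, -7.66548944e+01,  1.50261831e+00, -2.52933437e+01,
       -5.22617355e-02,  1.36789490e-02,  1.00984396e-04]), 'position': array([ 315.65560868, -652.22706818,  217.87372943]), 'tcp_rot': array([-6.27097964e-04,  9.74701870e-01,  2.23507990e-01, -2.21883412e-04]), 'contact_force': array([ 0.89764838, -0.69801422,  0.1107894 ]), 'ft_torque': array([-0.0402942 ,  0.05587029, -0.01909912]), 'grip_width': 92.94388039720945}
```

```bash
python3 -c "
import cv2,numpy as np
a=cv2.imread('pics/scene0.png');b=cv2.imread('pics/top0.png')
cv2.imwrite('pics/both.png',cv2.resize(np.vstack([a,b]),None,fx=.78,fy=.78)) 
"
```

```text
(no output)
```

View pics/top0.png

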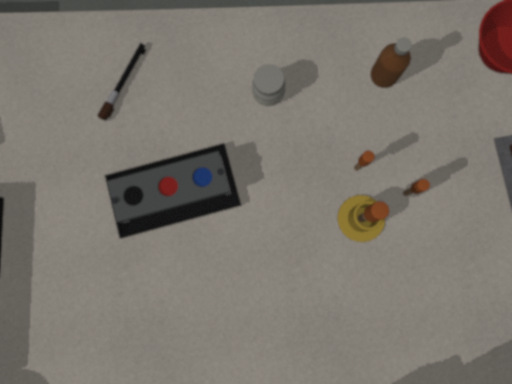

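View pics/scene0.png

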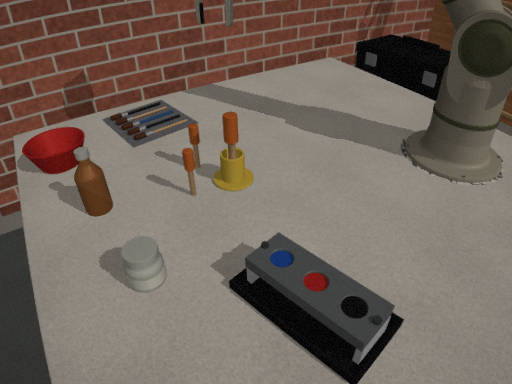

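The top view shows the red pan at (168,186), blue at (202,177) and the plug at (133,195). The stick handle is at (376,211) in the yellow holder at (361,218), and two smaller look-alikes stand at (367,158) and (420,186). The scene view agrees: handle at about (231,128), red pan at (316,282).

```bash
cat >> h.py <<'E'
def blobs(d,lo,hi,amin=25):
    hsv=cv2.cvtColor(d['frame'],cv2.COLOR_BGR2HSV); m=cv2.inRange(hsv,lo,hi)
    n,l,s,c=cv2.connectedComponentsWithStats(m)
    return [(s[i],c[i],l==i) for i in range(1,n) if s[i][4]>=amin]
E
python3 - <<'E'
from h import *
for n in("top","scene"):
    d=dict(np.load(n+'.npz'))
    for nm,lo,hi,z in(("red",(0,170,60),(4,255,255),58),("red2",(172,170,60),(180,255,255),58),("blue",(108,120,60),(130,255,255),58),("orange",(5,170,70),(16,255,255),156),("yellow",(20,140,60),(33,255,255),0)):
        for s,c,m in blobs(d,lo,hi): print(n,nm,s,c.round(1),plane(d,c,z).round(1))
d=dict(np.load('top.npz')); e=dict(np.load('scene.npz'))
print(d['frame'][211,376],e['frame'][128,231],e['frame'][282,316])
E
```

```text
top red [ 480    0   32   72 1880] [497.5  37.1] [ 836.5 -461.2   58. ]
top red [159 178  18  17 232] [167.7 186. ] [572.9 153.7  58. ]
top blue [193 168  19  18 275] [202.  176.6] [588.6  91.4  58. ]
top orange [360 152  13  13 113] [365.8 158.3] [ 594.4 -184.4  156. ]
top orange [414 180  14  12 118] [420.7 185.6] [ 547.8 -268.8  156. ]
top orange [364 202  24  20 341] [375.7 211.7] [ 507.9 -195.2  156. ]
top yellow [ 338  196   46   45 1254] [357.9 219.3] [ 508.3 -197.4    0. ]
scene red [  22  128   62   46 1915] [ 54.2 148.8] [ 842.7 -462.5   58. ]
scene red [304 273  24  18 328] [315.4 281.5] [575.  153.5  58. ]
scene blue [140 117  16   7  30] [147.8 119.4] [ 607.1 -475.6   58. ]
scene blue [270 251  24  16 301] [281.4 258.5] [590.3  91.5  58. ]
scene orange [223 112  15  32 405] [230.3 127.3] [ 538.8 -150.5  156. ]
scene orange [189 124  10  21 168] [193.6 133.5] [ 605.2 -167.   156. ]
scene orange [183 148  12  23 210] [188.3 159. ] [647.8 -92.8 156. ]
scene orange [ 75 160  16  24 101] [ 81.7 169.9] [ 805.8 -160.2  156. ]
scene orange [ 78 164  34  52 677] [ 95.8 196. ] [801.2 -77.1 156. ]
scene yellow [ 213  148   41   43 1107] [232.8 172.1] [ 501.8 -223.7   -0. ]
[ 34  68 124] [ 29  64 130] [ 26  30 126]
```

```bash
cat >> h.py <<'E'
def tri(d,a,e,b):
    c1,v1=ray(d,a);c2,v2=ray(e,b);v1=v1/np.linalg.norm(v1);v2=v2/np.linalg.norm(v2)
    s=np.linalg.lstsq(np.c_[v1,-v2],c2-c1,rcond=None)[0]
    p,q=c1+s[0]*v1,c2+s[1]*v2; return ((p+q)/2).round(1),np.linalg.norm(p-q).round(1)
E
python3 - <<'E'
from h import *
d=dict(np.load('top.npz')); e=dict(np.load('scene.npz'))
for a in((365.8,158.3),(420.7,185.6),(375.7,211.7)):
    print([tri(d,a,e,b) for b in((230.3,127.3),(193.6,133.5),(188.3,159))])
# stick axis at top of handle: scene top-of-handle pixel
s=[x for x in blobs(e,(5,170,70),(16,255,255)) if x[0][4]==405][0][2]
ys,xs=np.nonzero(s)
for y in range(ys.min(),ys.max()+1,5): print(y,xs[ys==y].mean(), plane(d,(375.7,211.7),0)[0:0])
for p in ([505,-200,6],[505,-200,96],[505,-200,156]): print(proj(d,p).round(1),proj(e,p).round(1))
# cup foot circle: yellow outer convex hull on top
m=[x for x in blobs(d,(18,120,50),(35,255,255))][0][2].astype(np.uint8)
c=max(cv2.findContours(m,0,2)[0],key=cv2.contourArea)[:,0]
P=np.array([plane(d,p,4)[:2] for p in c if p[0]<362]);
A=np.c_[2*P,np.ones(len(P))];x=np.linalg.lstsq(A,(P**2).sum(1),rcond=None)[0];print(x[:2],np.sqrt(x[2]+x[:2]@x[:2]))
E
```

```text
[(array([ 565.9, -162.2,  168.3]), np.float64(62.2)), (array([ 597.1, -187.2,  144.2]), np.float64(0.8)), (array([ 609.4, -200.5,   85.1]), np.float64(1.5))]
[(array([ 523.4, -257.1,  117. ]), np.float64(73.9)), (array([ 557.8, -292.3,   84.8]), np.float64(0.2)), (array([ 569. , -317.6,    8.7]), np.float64(0.6))]
[(array([ 511.2, -202.9,  125.1]), np.float64(1.4)), (array([ 545.1, -224.3,  107.5]), np.float64(73.3)), (array([ 554.5, -241.3,   40.3]), np.float64(80.1))]
112 230.0 []
117 229.5 []
122 230.0 []
127 230.5 []
132 230.5 []
137 231.0 []
142 230.5 []
[[360.  220.8]] [[236.6 175.4]]
[[370.5 216.7]] [[234.7 139.7]]
[[378.9 213.4]] [[233.3 113.1]]
[ 511.3266189  -186.92632953] 32.186139669188535
```

Call:
carry_out(steps=[1,37,-32,0,0,1,37,-32,0,0,1,37,-32,0,0,1,37,-32,0,0,1,37,-32,0,0], grip_force=50)

```text
time_s: 0.72
position: [413.1, -426.4, 218.4]
tcp_rot: [-0.0, 0.975, 0.223, -0.0]
contact_force: [1.4, -0.1, -0.3]
grip_width: 93.0
```

Call:
carry_out(steps=[1,37,-32,0,0,1,37,-32,0,0,1,37,-32,0,0,1,37,-32,0,0,1,37,-32,0,0])

```text
time_s: 1.35
position: [509.8, -201.8, 218.5]
tcp_rot: [-0.0, 0.975, 0.223, -0.0]
contact_force: [-0.1, -0.1, -0.2]
grip_width: 93.0
```

Call:
carry_out(steps=[1,0,0,0,-0.15,1,0,0,0,-0.15,1,0,0,0,-0.15,1,0,0,0,-0.12,1,0,0,0,0])

```text
time_s: 1.98
position: [509.2, -203.4, 218.4]
tcp_rot: [-0.0, 0.873, 0.488, -0.0]
contact_force: [-0.2, -0.0, -0.5]
grip_width: 93.0
```

```bash
python3 - <<'E'
from h import *
d=get("wrist"); np.savez('w1.npz',**d); cv2.imwrite('pics/w1.png',d['frame'])
o=manip.get_obs(); print(o['time_s'],o['position'],o['tcp_rot'],o['qpos'])
print(proj(d,[[511,-203,156],[511,-203,96],[505,-200,66]]), ray(d,(256,192)))
E
```

```text
2.025 [ 509.27080228 -203.44014469  218.40458963] [-2.13632807e-04  8.73253137e-01  4.87266765e-01 -1.12383739e-04] [ 0.4205431   0.39543055 -0.19571262  1.99703035  0.10879061  0.75935422
 -0.39237501]
[[252.01357256 203.77205136]
 [251.81153299 186.23500398]
 [245.58684636 180.34414198]] (array([ 546.28931292, -144.01895945,  383.76836489]), array([-0.11713715, -0.22261989, -0.96799175]))
```

View pics/w1.png

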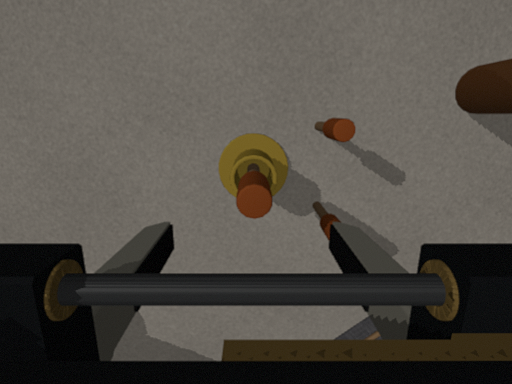

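The wrist view shows the handle top centred near (254,200), the holder's foot disc near (254,167), and the look-alikes off to the right. The predicted position is within about 4 px.

```bash
python3 - <<'E'
from h import *
d=dict(np.load('w1.npz'))
print(plane(d,(254,200),156))
for s,c,m in blobs(d,(18,110,40),(35,255,255),300):
    c=max(cv2.findContours(m.astype(np.uint8),0,1)[0],key=cv2.contourArea)
    h=cv2.convexHull(c)[:,0]; print(s)
    P=np.array([plane(d,p,4)[:2] for p in h if p[1]<192])
    A=np.c_[2*P,np.ones(len(P))];x=np.linalg.lstsq(A,(P**2).sum(1),rcond=None)[0];print(x[:2],np.sqrt(x[2]+x[:2]@x[:2]))
E
```

```text
[ 513.97202406 -201.16488321  156.        ]
[ 219  134   69   63 2801]
[ 513.29173257 -202.31789207] 44.2973571306489
[ 44 260  25  61 412]Traceback (most recent call last):
  File "<stdin>", line 8, in <module>
    return umr_sum(a, axis, dtype, out, keepdims, initial, where)
numpy.exceptions.AxisError: axis 1 is out of bounds for array of dimension 1
```

Call:
carry_out(steps=[1,3.4,2.6,0,0,1,0,0,30,0,1,0,0,30,0,1,0,0,30,0,1,0,0,21,0])

```text
time_s: 2.65
position: [513.5, -201.5, 106.3]
tcp_rot: [-0.0, 0.873, 0.488, -0.0]
contact_force: [0.1, 0.1, -0.0]
grip_width: 93.1
```

Call:
carry_out(steps=[-1,0,0,0,0,-1,0,0,0,0,-1,0,0,0,0,-1,0,0,0,0,-1,0,0,0,0], grip_force=50)

```text
time_s: 3.28
position: [513.6, -201.9, 108.0]
tcp_rot: [0.0, 0.873, 0.488, 0.0]
contact_force: [1.0, -0.2, 1.1]
grip_width: 47.6
```

Call:
carry_out(steps=[-1,0,0,0,0,-1,0,0,0,0,-1,0,0,-5,0,-1,0,0,-5,0,-1,0,0,0,0])

```text
time_s: 3.9
position: [513.7, -201.9, 118.1]
tcp_rot: [0.0, 0.873, 0.489, 0.0]
contact_force: [-0.3, 0.2, -1.2]
grip_width: 29.4
```

Call:
carry_out(steps=[-1,0,0,-20,0,-1,0,0,-25,0,-1,0,0,-25,0,-1,0,0,-20,0,-1,0,0,0,0])

```text
time_s: 4.53
position: [514.1, -202.0, 208.7]
tcp_rot: [0.001, 0.873, 0.488, 0.001]
contact_force: [0.2, -0.1, -1.7]
grip_width: 29.4
```

```bash
python3 - <<'E'
from h import *
d=get("scene"); np.savez('s2.npz',**d); cv2.imwrite('pics/s2.png',cv2.resize(d['frame'][20:260,120:420],None,fx=2.5,fy=2.5))
o=manip.get_obs(); print(o['time_s'],o['position'],o['contact_force'],o['grip_width'])
p=o['position']
for z in (-107,-17,43): print(z,proj(d,p+[0,0,z]))
E
```

```text
4.575 [ 513.50851817 -201.88713137  207.70246663] [ 0.21743717 -0.18564088 -1.70148619] 29.420491540280164
-107 [[230.53097693 138.4714525 ]]
-17 [[228.08450489  97.27003511]]
43 [[226.30744819  66.5800768 ]]
```

View pics/s2.png

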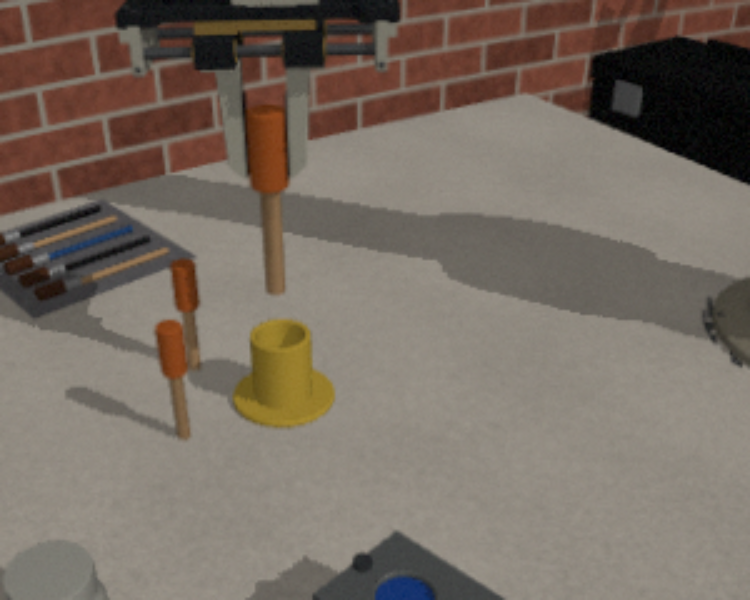

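The stick is held upright, foot at about (229.6,136.8) in full-frame pixels, so the foot is about 102 mm below the TCP. The look-alikes and the holder have not moved.

Call:
carry_out(steps=[-1,20,-8,0,0,-1,36,-14.5,0,0,-1,38,-15.3,0,0,-1,38,-15.3,0,0,-1,38,-15.3,0,0])

```text
time_s: 5.2
position: [543.5, -19.9, 206.3]
tcp_rot: [-0.0, 0.873, 0.489, -0.001]
contact_force: [0.6, -0.1, -1.1]
grip_width: 29.4
```

Call:
carry_out(steps=[-1,38,-15.3,0,0,-1,38,-15.3,0,0,-1,38,-15.3,0,0,-1,32,-13,0,0,-1,18.6,-7.3,0,0])

```text
time_s: 5.82
position: [573.1, 155.7, 206.3]
tcp_rot: [-0.0, 0.872, 0.489, -0.001]
contact_force: [0.5, 0.1, -1.9]
grip_width: 29.5
```

Call:
carry_out(steps=[-1,0,0,10,0,-1,0,0,15,0,-1,0,0,5,0,-1,0,0,0,0,-1,0,0,0,0])

```text
time_s: 6.45
position: [573.8, 153.4, 177.8]
tcp_rot: [0.0, 0.873, 0.488, 0.0]
contact_force: [-0.1, -0.1, -2.0]
grip_width: 29.3
```

```bash
python3 - <<'E'
from h import *
d=get("scene"); np.savez('s3.npz',**d)
w=get("wrist"); np.savez('w3.npz',**w)
a=cv2.resize(d['frame'][130:384,200:440],None,fx=1.6,fy=1.6); b=cv2.resize(w['frame'],None,fx=.78,fy=.78)
im=np.zeros((max(a.shape[0],b.shape[0]),a.shape[1]+b.shape[1],3),np.uint8); im[:a.shape[0],:a.shape[1]]=a; im[:b.shape[0],a.shape[1]:]=b
cv2.imwrite('pics/s3.png',im)
o=manip.get_obs(); p=o['position'];print(o['time_s'],p,o['contact_force'],o['grip_width'],o['tcp_rot'])
print(proj(d,[p+[0,0,-102],[574,153.6,58]]))
for n,x in(('s',d),('w',w),('t',get('top'))):
  for nm,lo,hi in(('red',(0,170,50),(4,255,255)),('blue',(108,120,50),(130,255,255))):
    for s,c,m in blobs(x,lo,hi,60):
      ys,xs=np.nonzero(m); ct=cv2.convexHull(np.c_[xs,ys].astype(np.int32))
      e=cv2.fitEllipse(ct)[0]; print(n,nm,s,np.round(e,1),plane(x,e,58).round(1))
E
```

```text
6.55 [573.85809908 153.64021359 178.0121174 ] [-0.32587758  0.17302664 -0.7627454 ] 29.351320032040693 [9.89050284e-05 8.72632327e-01 4.88377624e-01 3.30162580e-04]
[[317.24584513 273.00753984]
 [315.92302922 281.28950938]]
s red [  22  128   62   46 1902] [ 55.3 149.8] [ 840.9 -456.3   58. ]
s red [304 274  24  17 300] [315.5 281.8] [575.1 154.   58. ]
s blue [270 251  24  16 302] [281.4 258.5] [590.4  91.5  58. ]
w red [234 171  36  31 665] [251.5 187.1] [575.4 153.8  58. ]
w blue [284 215  30  25 336] [297.4 229.2] [592.1  91.7  58. ]
t red [ 480    0   32   72 1883] [507.9  35.6] [ 838.7 -480.2   58. ]
t red [160 178  17  17 134] [168.  186.1] [572.7 153.2  58. ]
t blue [193 168  19  18 276] [202.  176.6] [588.4  91.5  58. ]
```

View pics/s3.png

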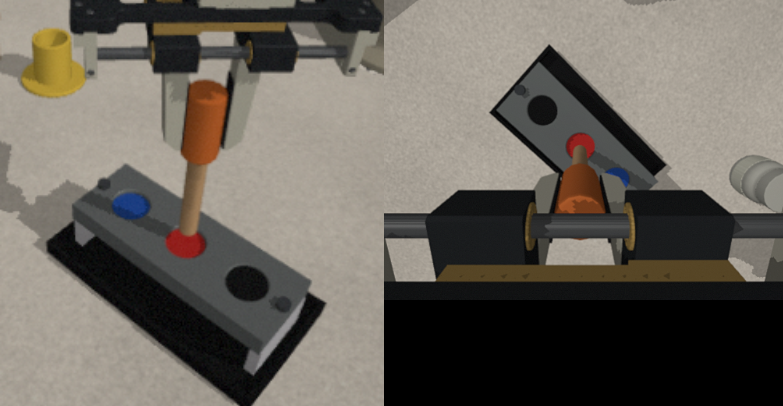

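The scene crop shows the foot at about (190,234), just above and inside the red hole. The wrist view agrees, and the pan centres fit within 2 mm. Pushing now.

Call:
carry_out(steps=[-1,0,0,8,0,-1,0,0,6,0,-1,0,0,4,0,-1,0,0,3,0,-1,0,0,3,0])

```text
time_s: 7.22
position: [573.7, 153.9, 154.0]
tcp_rot: [0.0, 0.873, 0.489, 0.0]
contact_force: [-1.5, -0.8, 4.8]
grip_width: 29.5
```

Call:
carry_out(steps=[-1,0,0,4,0,-1,0,0,4,0,-1,0,0,4,0,-1,0,0,4,0,-1,0,0,2,0])

```text
time_s: 7.85
position: [573.6, 153.8, 135.2]
tcp_rot: [-0.0, 0.873, 0.489, -0.0]
contact_force: [0.3, -0.5, -0.9]
grip_width: 29.2
```

```bash
python3 - <<'E'
from h import *
d=get("scene"); np.savez('s4.npz',**d)
o=manip.get_obs(); p=o['position'];print(o['time_s'],p,o['contact_force'],o['grip_width'])
s=max([x for x in blobs(d,(5,170,70),(16,255,255)) if x[1][0]>280 and x[1][1]<300],key=lambda x:x[0][4])
print(s[0],s[1])
e=dict(np.load('s3.npz'));s=max([x for x in blobs(e,(5,170,70),(16,255,255)) if x[1][0]>280 and x[1][1]<300],key=lambda x:x[0][4])
print(s[0],s[1],proj(e,np.array([573.86,153.64,178])+[0,0,18]),proj(d,p+[0,0,18]))
cv2.imwrite('pics/s4.png',cv2.resize(d['frame'][130:384,200:440],None,fx=2,fy=2))
E
```

```text
7.9 [573.49090306 153.76599151 135.0584276 ] [-0.03308949 -0.22325041 -1.21794851] 29.377165415874703
[ 311  209   27   48 1000] [323.978 232.022]
[ 313  181   30   52 1152] [327.37760417 205.68489583] [[326.77982033 206.4552769 ]] [[323.36489341 232.79072029]]
```

View pics/s4.png

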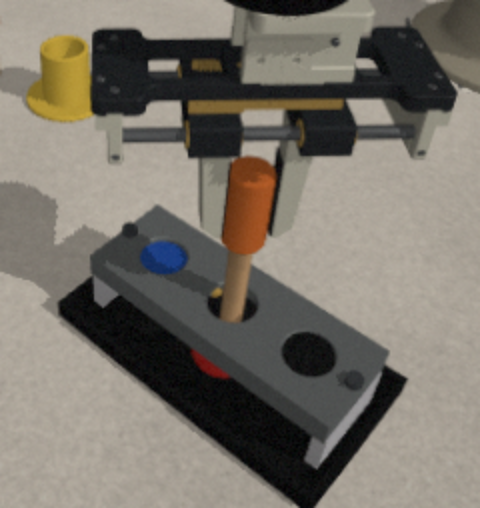

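The crop shows the hole empty of red, the red pan lying in the tray at about (212,362), and blue still seated at (163,257). The handle did not slip in the grip. Lifting out and returning.

Call:
carry_out(steps=[-1,0,0,-8,0,-1,0,0,-16,0,-1,0,0,-20,0,-1,0,0,-20,0,-1,0,0,-8,0])

```text
time_s: 8.52
position: [574.3, 154.0, 209.9]
tcp_rot: [0.0, 0.873, 0.488, 0.001]
contact_force: [0.3, 0.6, -1.3]
grip_width: 29.3
```

Call:
carry_out(steps=[-1,-20,8,0,0,-1,-36,14.5,0,0,-1,-38,15.3,0,0,-1,-38,15.3,0,0,-1,-38,15.3,0,0])

```text
time_s: 9.15
position: [541.6, -29.7, 207.0]
tcp_rot: [-0.0, 0.873, 0.488, -0.001]
contact_force: [0.0, -1.2, -1.0]
grip_width: 29.4
```

Call:
carry_out(steps=[-1,-38,15.3,0,0,-1,-38,15.3,0,0,-1,-38,15.3,0,0,-1,-32,13,0,0,-1,-18.5,7.9,0,0])

```text
time_s: 9.78
position: [511.8, -205.3, 206.9]
tcp_rot: [-0.0, 0.873, 0.487, -0.001]
contact_force: [0.5, 0.7, -1.2]
grip_width: 29.2
```

Call:
carry_out(steps=[-1,0,0,10,0,-1,0,0,10,0,-1,0,0,5,0,-1,0,0,0,0,-1,0,0,0,0])

```text
time_s: 10.4
position: [514.3, -201.5, 182.7]
tcp_rot: [0.0, 0.872, 0.489, 0.0]
contact_force: [0.3, -0.0, -0.8]
grip_width: 29.6
```

```bash
python3 - <<'E'
from h import *
d=get("scene"); w=get("wrist"); np.savez('w5.npz',**w)
o=manip.get_obs(); p=o['position'];print(o['time_s'],p,o['contact_force'],o['grip_width'])
a=cv2.resize(d['frame'][60:210,150:310],None,fx=2.4,fy=2.4); b=cv2.resize(w['frame'][60:310,130:380],None,fx=1.6,fy=1.6)
im=np.zeros((400,a.shape[1]+b.shape[1],3),np.uint8); im[:a.shape[0],:a.shape[1]]=a; im[:b.shape[0],a.shape[1]:]=b
cv2.imwrite('pics/s5.png',im)
print(proj(d,[p+[0,0,-102],[513.4,-202.2,66],[513.4,-202.2,0]]),proj(w,[p+[0,0,-102],[513.4,-202.2,66]]))
E
```

```text
10.5 [ 514.26307514 -201.82048742  182.86373395] [ 0.05821662 -0.54384094 -0.97925217] 29.478238012299716
[[230.73314889 146.94671862]
 [231.37878787 152.85326508]
 [232.94188791 178.37328596]] [[250.38811944 192.85358397]
 [249.85047001 189.7475596 ]]
```

View pics/s5.png

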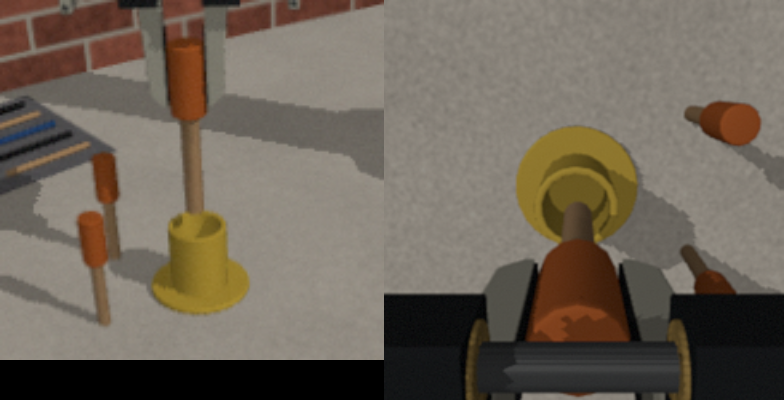

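The foot at (194,213) sits over the cup mouth, rim centre (198,226), within a couple of mm, and the wrist view confirms it. Lowering.

Call:
carry_out(steps=[-1,0,0,8,0,-1,0,0,14,0,-1,0,0,16,0,-1,0,0,14,0,-1,0,0,8,0])

```text
time_s: 11.12
position: [513.6, -201.9, 121.2]
tcp_rot: [-0.001, 0.873, 0.489, -0.001]
contact_force: [-0.4, 0.5, -1.6]
grip_width: 29.3
```

Call:
carry_out(steps=[-1,0,0,6,0,-1,0,0,4,0,-1,0,0,2,0,-1,0,0,1,0,-1,0,0,1,0])

```text
time_s: 11.75
position: [514.1, -202.1, 108.8]
tcp_rot: [0.0, 0.873, 0.489, 0.0]
contact_force: [0.3, 0.2, -1.0]
grip_width: 29.5
```

Not yet touching the floor; easing down the last mm.

Call:
carry_out(steps=[-1,0,0,0.5,0,-1,0,0,0.5,0,-1,0,0,0.5,0,-1,0,0,0,0,-1,0,0,0,0])

```text
time_s: 12.38
position: [514.2, -202.0, 107.6]
tcp_rot: [0.0, 0.873, 0.489, 0.0]
contact_force: [-1.2, 0.6, 5.0]
grip_width: 29.3
```

Call:
carry_out(steps=[-0.3,0,0,-0.3,0,-0.2,0,0,0,0,0.2,0,0,0,0,0.6,0,0,0,0,1,0,0,0,0], grip_force=5)

```text
time_s: 13.0
position: [514.0, -202.0, 107.4]
tcp_rot: [-0.0, 0.873, 0.489, -0.0]
contact_force: [0.1, 0.0, 0.5]
grip_width: 62.6
```

Call:
carry_out(steps=[1,0,0,0,0,1,0,0,0,0,1,0,0,0,0,1,0,0,0,0,1,0,0,0,0])

```text
time_s: 13.62
position: [514.0, -202.0, 107.4]
tcp_rot: [-0.0, 0.873, 0.489, -0.0]
contact_force: [-0.5, 0.5, 0.7]
grip_width: 92.7
```

Call:
carry_out(steps=[1,0,0,-10,0,1,0,0,-25,0,1,0,0,-35,0,1,0,0,-35,0,1,0,0,-15,0])

```text
time_s: 14.25
position: [514.7, -202.2, 229.8]
tcp_rot: [0.001, 0.873, 0.488, 0.001]
contact_force: [-0.2, -0.0, 0.4]
grip_width: 93.2
```

```bash
python3 - <<'E'
from h import *
d=get("scene"); t=get("top")
o=manip.get_obs(); print(o['time_s'],o['position'],o['contact_force'],o['grip_width'])
a=cv2.resize(d['frame'][40:384,130:430],None,fx=1.4,fy=1.4); b=cv2.resize(t['frame'][120:260,90:260],None,fx=2.1,fy=2.1)
im=np.zeros((a.shape[0],a.shape[1]+b.shape[1],3),np.uint8); im[:,:a.shape[1]]=a; im[:b.shape[0],a.shape[1]:]=b
cv2.imwrite('pics/s6.png',im)
for s,c,m in blobs(d,(5,170,70),(16,255,255),100)[:3]: print(s,c)
E
```

```text
14.35 [ 514.66757389 -202.27748325  228.96832587] [ 0.43171552 -0.1845277  -0.48591981] 93.10280084957238
[223 112  15  32 410] [229.89268293 127.32682927]
[188 124  11  21 172] [193.52325581 133.49418605]
[183 148  12  23 209] [188.29665072 159.0430622 ]
```

View pics/s6.png

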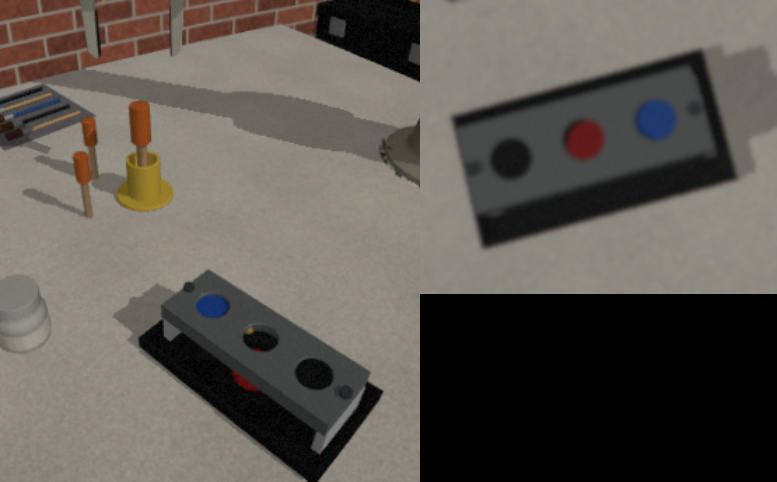

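The stick stands upright in the holder, with its handle centroid within 0.5 px of the start. The red pan lies in the tray, seen under the palette at (247,378), and blue is seated. The gripper is clear.

```bash
python3 -c "
from cell import manip
print(manip.close_job())"
```

```text
the job is handed in; nothing more can be done
None
```

The job is done and handed in at about 14.4 s of the 58 s allowed. I took the large orange-handled stick from the yellow holder and pushed the red pan out through its hole. The stick's foot went down to about 33 mm above the table. I then stood the stick back in the holder, handle up, and backed the gripper away, open.

- **Red pan:** the last pictures show it lying in the tray, and its hole is empty.
- **Blue pan:** it is still seated.
- **Stick:** it stands upright, with the handle within 0.5 pixel of where it started in the scene view.
- **Look-alikes:** both are where they were.
- **Forces:** the highest reading after any move was about 5 N; the force was not read during moves.

No check failed. The camera positions for the red pan differed by about 2–3 mm, within the calibration and well inside the hole's clearance. The stick was still being gripped when the first small lift began. The later pictures showed no slip.

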